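# Stamp a tube offcut in the spring marking stamp

## Task

Draw the marking stamp's striker back by its black knob until the sear catches and holds it, let go, and only then slide the square tube along the desk fully up against its end stop under the striker. With the striker still cocked, turn the quarter-turn clamp handle fully shut over the tube, then press the trip pad so that the striker fires onto the tube. Finish with hands off, the tube still at its stop and clamped, and do not shift the slotted upright stop, the V block or the gas nozzle that stand around.

Things in the scene. Friction and masses are not known exactly. Their poses are not given: they have to be found in the camera images.
- stamp: Grey marking stamp fixed to the cart, 212 mm wide. Origin on the cart top below the desk point; x to its back, y to its left, z up. Its desk slopes up 30 degrees toward +x: up-slope u = (0.866, 0, 0.5), desk normal n = (-0.5, 0, 0.866), leaning to its front; v = y. Points (u, v, n) below are in mm from the desk point.
- desk_point (a point): Desk point: where the striker's axis meets the sloping desk surface, 80 mm over the stamp's origin (axes as the stamp's). The desk spans u -60 to 60, v -40 to 164. Fences 12 mm high with inner faces at u -20 and +22 guide the tube along v.
- end_stop (a point): Middle of the end stop's face, at (0, -25, 13); the stop is 60 mm wide, 26 mm high. The tube slides toward stamp -y until its end meets this face.
- roof_edge (a point): Middle of the front edge of a level guard roof, 100 mm wide, 128 mm deep, underside 366 mm over the cart, 140 mm straight above the knob: take the knob with the tool tilted, along -n. Two 12 mm posts at its back, y -40 and 40. Below: column (u 37 to 49, v -25 to 25, n to 150), guide plates and spring barrel (v -18 to 18, n 60 to 140).
- knob (a point): Centre of the round black draw knob on top of the striker, 40 mm diameter, 28 mm high along its axis, at (0, 0, 168) when forward; its z axis is the desk normal n, the direction in which it is drawn back. The spring barrel's top is 28 mm below this centre when the striker is forward.
- striker (a joint): Striker slide (m): 0 forward, 0.040 fully drawn. Spring 4 N at 0, 14 N at 0.040. Drawn beyond about 0.033 the sear snaps under its collar; let go, it rests at about 0.031 to 0.033. At 0 the 16 mm steel nose hangs at n = 34 and bars the tube's way; resting on the 40 mm high tube it reads about 0.006.
- trip_pad (a point): Centre of the top of the steel trip pad, 28 x 28 x 8 mm, at the right-hand end of the sear lever, (0, -79, 80), 55 mm from its pivot. Pushed along -n with 4 to 8 N it sinks about 11 mm before the striker fires, 20 mm at most; free space under it.
- sear (a joint): Sear lever hinge (rad): 0 engaged (sprung), grows as the trip pad is pressed, limit 0.40; the striker is released by about 0.2.
- clamp (a joint): Quarter-turn clamp (rad): 0 open (handle along the desk to the left, stamp +y), 1.571 shut (handle pointing down-slope to the front, toe over the tube); turns counter-clockwise seen from above about the desk normal, stiff (about 2 N at the grip), stays where left.
- clamp_grip (a point): Centre of the black cylindrical grip of the clamp handle, 22 mm diameter, 30 mm long, 71 mm from the pivot, 50 mm above the desk plane.
- clamp_pivot (a point): Point on the clamp's pivot axis (desk normal) level with the grip: (u -45, v 45, n 50). The bare handle bar between is 12 mm thick; the toe passes 4 mm above the tube.
- tube_mid (a point): Centre of the loose blued steel square tube, 40 x 110 x 40 mm (solid), 0.2 to 0.4 kg, slides at 2 to 6 N, lying on the desk between the fences, its length (its y axis) along stamp y, z = desk normal, top at n = 40. At its stop its centre is at v = 30. It starts 50 to 75 mm to the left of that.
- slot_stop_mid (a point): Centre of a loose dark slotted upright stop on a square foot, 60 x 50 x 178 mm, standing beside the stamp: leave alone.
- v_block_mid (a point): Centre of a loose steel V block, 50 x 50 x 30 mm: leave alone.
- nozzle_mid (a point): Centre of a loose standing copper conical gas nozzle, 25 mm diameter, 58 mm high: leave alone. Low flat tools (pliers, spanner, disc) also lie on the cart.
Not all that is in view belongs to the job. What is shaped like the part that bears tube_mid but brown is not meant.

How it is judged:
By the outcome, as a careful person would: the job done as asked, in the order asked, and still so for the second after the job is handed in, with the robot touching nothing.
It also fails if it takes over 58 s, if anything falls off the work surface, if the arm or the gripper's body presses on something with over 40 N, if the wrist force passes 120 N, or if a joint passes its speed limit or range.

## Robot

A 6-joint arm with a two-finger parallel gripper is mounted at the origin on a cart in front of the work surface, level with it; the furniture and walls round the work are solid. World frame = base frame: x ahead of the robot, y to its left, z up, the work surface at z = 0. Lengths are in m, angles in rad, forces in N, time in s.
With the tool pointing down it reaches from about 0.375 to 0.975 m from the base axis. Payload 3.8 kg.
Tool frame: the origin (TCP) lies on the centre line of the jaws, within the pads' length; the fingertips stand 17 mm ahead of it and the grasp point (between the pads) lies 2 mm behind it (bot.tip_extent is the distance from the TCP to the fingertips, in m); z points along the fingers, y is the line along which they close (so a half turn about z gives the same grasp; the last joint's range is limited). The gripper opens to 85 mm and grips with 20 to 120 N. Pads are 22 mm wide; open, the fingers measure 114 mm over their backs; the gripper's body (76 mm by 85 mm) begins 54 mm behind the grasp point. The pads swing forward as they close: fully open they stand 13 mm farther back than shut.
Start: joints at [1.178, 0.264, 1.604, -0, 1.274, -0.037], TCP at [0.235, 0.633, 0.212] pointing down, gripper open.
Joint ranges: [-2.63, 2.63], [-0.94, 2.18], [0.31, 2.57], [-1.31, 4.45], [0, 2.66], [-2.55, 2.55]. Speed limits (rad/s): [2.57, 2.57, 3.14, 3.14, 3.14, 3.14].

## Interface

Orientations are given as a rotation vector (axis times angle).
In Python, from workcell import readout, read_camera, finish_job, bot gives the robot as it stands.
- The arm moves only by the tool jog_arm, never from a script. Its argument "deltas" is one flat list of numbers, 7 for each row, row after row: the shift along the tool's x, y, z in m, then the turn, a rotation vector about the tool's x, y, z in degrees, then the gripper command: -1 is shut, 1 is fully open, values between are in proportion. A call has 1 to 8 rows; each row is the pose to reach, as a shift and turn from the pose commanded when the call began, along the tool's axes at that moment; what a row does not reach only later rows make up. A row lasts 1/10 s, in which the tool goes at most 50 mm and 8.59 degrees, less where a joint would pass 70% of its speed; a pose out of reach is approached as far as the arm can. A call with a gripper value outside its range is refused whole. The fingers move at their own pace and stop on an object; "squeeze" is the grip in N (left out, the last holds). Time passes only in rows, so rows that repeat a pose let the fingers close. It gives the time, the measured TCP pose, the force, the opening and the grip force at its end, in the units of the state.
- readout.read_state(): the state, without advancing time (a new reading comes with each control period).
- read_camera(name): name is "side" or "top" or "wrist"; returns a dict with "color" (480x640x3 uint8, blue, green, red), "fx", "fy", "cx", "cy" (pixels), "origin" and "attitude" of the camera in the world. Camera axes: x right, y down, z forward; pixel columns grow to the right and rows downward; lengths in m; the calibration is good to about 2 mm. A picture is of the moment at which its call begins. There is no depth.
- finish_job(): hands the job in; it is judged then, once.
The state is a dict: "time": time; "q": joint angles; "joint_vel": joint speeds; "joint_torque": joint torques, N m; "tool_pos": TCP position; "tcp_rot": TCP orientation; "wrist_force": force on the tool from outside, world axes, zero at the start; "torque": the same for the moment, N m; "width": opening from 0.0 (shut) to 1.0 (fully open); "grip_force": force on a finger pad.
Only numpy, scipy, OpenCV 4.12 (cv2) and the standard library are available. Lean on these libraries where they do the work, as an engineer would, in place of code of your own. Each camera call takes 0.05 s, during which the arm holds its last target. There are 200 camera calls.

## Working session

There is one attempt and no reset: what is moved stays moved. The work goes in short steps, Python scripts to look and compute and a tool call to move; the robot and the scene stay as the last step left them, time stands still between calls to the robot, and variables do not carry over. Pictures are saved under pics/ and viewed, at most 11 in all, crops included, and the job is handed in when it is done.

Besides the shell and the picture viewer there is one more tool, called after "Emit:" as name(argument=value, ...), one argument or row to a line, values as JSON. jog_arm: Moves the arm, as the interface text tells. Its arguments: {"type":"object","properties":{"deltas":{"type":"array"},"squeeze":{"type":"number"}},"required":["deltas"]}

```bash
ls; mkdir -p pics; python3 - <<'E'
from workcell import readout, read_camera, bot
import cv2,numpy as np
print(readout.read_state()); print(bot.tip_extent,[a for a in dir(bot) if a[0]!='_'])
ims=[]
for n in("side","top"):
    c=read_camera(n); cv2.imwrite(f"pics/{n}0.png",c["color"]); print(n,{k:np.round(v,4).tolist() for k,v in c.items() if k!="color"})
E
```

```text
pics
{'time': 0.0, 'q': array([ 1.17808234e+00,  2.64752802e-01,  1.60536372e+00, -3.45149424e-05,
        1.27371888e+00, -3.68896124e-02]), 'joint_vel': array([-6.29680679e-05, -4.15068805e-04, -5.99164723e-04, -9.96156184e-04,
       -4.08953457e-04, -6.15043471e-05]), 'joint_torque': array([-1.14154056e-03, -5.15116274e+01, -3.67310965e+01,  1.05039981e-04,
        1.28384319e-02, -5.82606475e-06]), 'tool_pos': array([0.23485482, 0.63199866, 0.21096788]), 'tcp_rot': array([-0.55588878, -3.09156582,  0.00345249]), 'wrist_force': array([ 0.04121443, -0.63989185, -0.55457692]), 'torque': array([ 0.04383366,  0.02167254, -0.01062256]), 'grip_force': 0.0, 'width': 1.0003312451751794}
0.017 ['MotionError', 'tip_extent']
side {'fx': 445.2007, 'fy': 445.2007, 'cx': 321.5483, 'cy': 243.9997, 'origin': [0.1741, -0.533, 0.682], 'attitude': [-2.0624, 0.6603, -0.3547]}
top {'fx': 540.9706, 'fy': 540.9706, 'cx': 314.8983, 'cy': 235.5638, 'origin': [0.3586, 0.0347, 1.2571], 'attitude': [-2.1735, 2.0214, -0.229]}
```

View pics/side0.png

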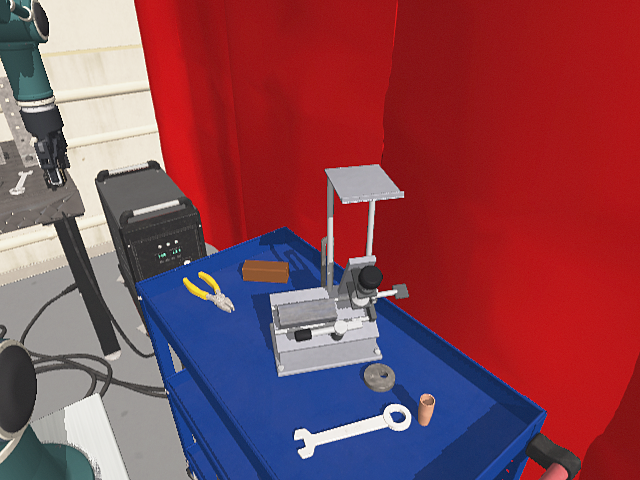

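View pics/top0.png

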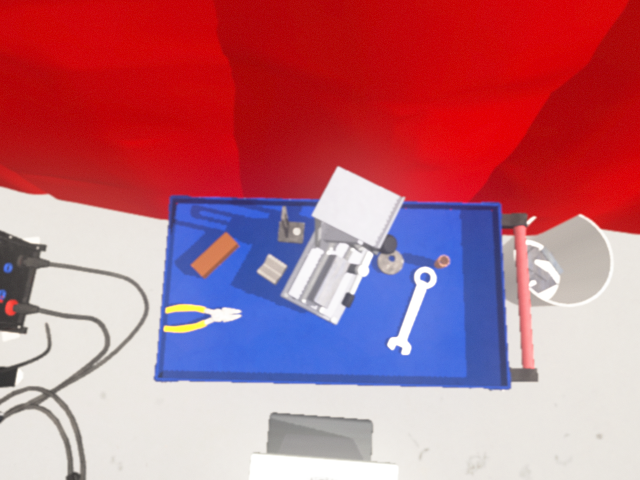

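Side view: stamp at (330,330), knob (370,278), trip pad (400,292), clamp grip (303,335), blued-grey tube (307,315), brown decoy (265,271). Top view: tube (328,280), decoy (215,255), knob (388,244), roof (358,208). The grey bar lying between the fences is the tube meant; the brown one on the cart is not. I'll confirm that in an enlarged crop.

```bash
python3 - <<'E'
import cv2,numpy as np
a=cv2.imread("pics/side0.png")[155:395,255:415]; b=cv2.imread("pics/top0.png")[160:340,270:410]
a=cv2.resize(a,(400,600),interpolation=cv2.INTER_CUBIC); b=cv2.resize(b,(400,514),interpolation=cv2.INTER_CUBIC)
o=np.zeros((600,800,3),np.uint8);o[:,:400]=a;o[:514,400:]=b
cv2.imwrite("pics/crop.png",o)
E
```

```text
(no output)
```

View pics/crop.png

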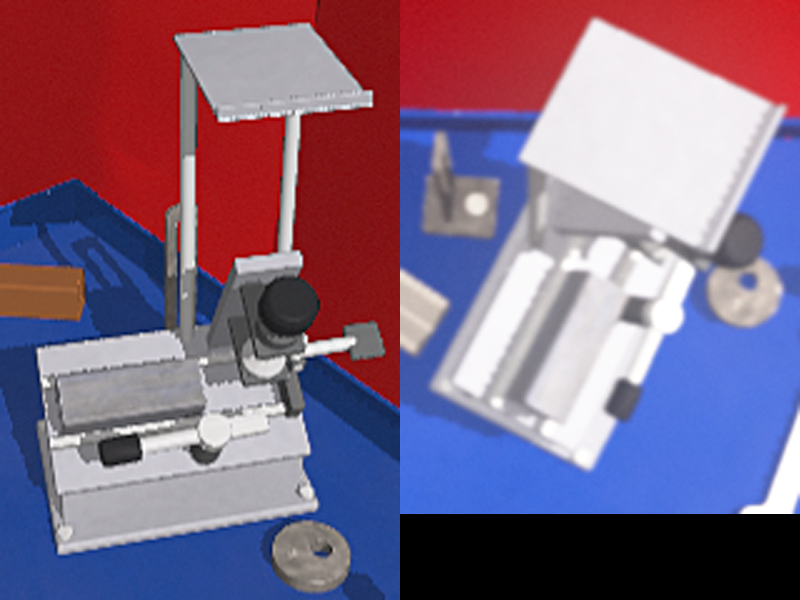

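The crop confirms the tube: a blued-grey bar between the fences. It also shows the grip, pivot, knob and pad. Next I fit the stamp pose (x, y, yaw) to those points by reprojection in both views.

```bash
cat > h.py <<'E'
import numpy as np
from scipy.spatial.transform import Rotation as R
from scipy.optimize import least_squares
class Cam:
    def __init__(s,f,cx,cy,o,a): s.f,s.cx,s.cy,s.o,s.R=f,cx,cy,np.array(o),R.from_rotvec(a).as_matrix()
    def proj(s,p):
        c=s.R.T@(np.asarray(p)-s.o); return np.array([s.f*c[0]/c[2]+s.cx,s.f*c[1]/c[2]+s.cy])
    def ray(s,p): return s.R@np.array([(p[0]-s.cx)/s.f,(p[1]-s.cy)/s.f,1])
    def at_z(s,p,z): d=s.ray(p); return s.o+d*(z-s.o[2])/d[2]
side=Cam(445.2007,321.5483,243.9997,[0.1741,-0.533,0.682],[-2.0624,0.6603,-0.3547])
top=Cam(540.9706,314.8983,235.5638,[0.3586,0.0347,1.2571],[-2.1735,2.0214,-0.229])
def uvn(u,v,n): 
    u,v,n=u/1e3,v/1e3,n/1e3; c,s=np.cos(np.pi/6),.5
    return np.array([u*c-n*s, v, .08+u*s+n*c])
def Rz(t): return R.from_euler('z',t).as_matrix()
def W(P,p): return np.array([P[0],P[1],0])+Rz(P[2])@p
E
cat > fit.py <<'E'
from h import *
S=lambda x,y:((x+.5)/2.5-.5+255,(y+.5)/2.5-.5+155)
T=lambda x,y:((x-400+.5)/2.857-.5+270,(y+.5)/2.857-.5+160)
obs=[('knob',side,S(289,306),uvn(0,0,168)),('pad',side,S(364,340),uvn(0,-79,80)),('gripS',side,S(120,449),uvn(-45,116,50)),
('gripT',top,T(624,399),uvn(-45,116,50)),('deskFL',side,S(58,492),uvn(-60,164,0)),('deskFR',side,S(311,450),uvn(-60,-40,0))]
rf=[(top,T(595,18),1,50),(top,T(785,107),1,-50),(top,T(520,158),0,50)]
def res(q,full=False):
    r=[(n,c.proj(W(q,p))-o) for n,c,o,p in obs]
    r[3]=r[3]
    if full: print([(n,np.round(e,1).tolist()) for n,e in r])
    return np.concatenate([e for _,e in r])
best=min((least_squares(res,[.5,-.0,t],loss='soft_l1') for t in(-2,-1,0,1,2,3)),key=lambda s:s.cost)
print(best.x,best.cost);res(best.x,True)
P=best.x
for n,o in [('a',(595,18)),('b',(785,107)),('c',(712,250)),('d',(520,158))]:
    w=top.at_z(T(*o),.372); print(n, np.round(w,3), np.round((Rz(P[2]).T@(w-[P[0],P[1],0]))*1e3))
for n,p in [('knob',(0,0,168)),('pad',(0,-79,80)),('grip',(-45,116,50)),('pivot',(-45,45,50))]: print(n,np.round(W(P,uvn(*p)),4))
E
python3 fit.py
```

```text
[ 0.62112153 -0.01080319  1.18028637] 2.256839012744762
[('knob', [0.0, 0.1]), ('pad', [0.1, -0.9]), ('gripS', [0.0, -0.4]), ('gripT', [-0.7, -0.4]), ('deskFL', [-0.5, 1.7]), ('deskFR', [0.4, 0.9])]
a [0.687 0.018 0.372] [ 52. -50. 372.]
b [ 0.639 -0.098  0.372] [-74. -50. 372.]
c [ 0.549 -0.059  0.372] [-72.  49. 372.]
d [0.596 0.057 0.372] [ 53.  49. 372.]
knob [ 0.5891 -0.0885  0.2255]
pad [ 0.6789 -0.0779  0.1493]
grip [ 0.4895 -0.0258  0.1008]
pivot [ 0.5552 -0.0528  0.1008]
```

Residuals are under 2 px, and the roof corners come out 100 x 127 mm and square to the stamp, so the pose is good. Now a helper for the move numbers.

```bash
cat >> h.py <<'E'
P=np.array([0.6211,-0.0108,1.1803])
U=lambda d:Rz(P[2])@np.array(d)
u_,v_,n_=U([.866,0,.5]),U([0,1,0]),U([-.5,0,.866])
RA=np.column_stack([-u_,v_,-n_]); RB=np.column_stack([u_,-v_,-n_])
def to_uvn(p):
    d=np.asarray(p)-W(P,uvn(0,0,0)); return np.array([d@u_,d@v_,d@n_])*1e3
def delta(pos,Rm,st):
    R0=R.from_rotvec(st['tcp_rot']).as_matrix()
    return np.round(R0.T@(np.asarray(pos)-st['tool_pos']),4).tolist(), np.round(np.degrees(R.from_matrix(R0.T@Rm).as_rotvec()),2).tolist()
E
python3 - <<'E'
from h import *
from workcell import readout
s=readout.read_state(); R0=R.from_rotvec(s['tcp_rot']).as_matrix(); print(R0.round(2))
for Rm in(RA,RB): print(delta(W(P,uvn(0,0,290)),Rm,s), W(P,uvn(0,0,290)))
print(delta([.40,.25,.35],R0,s)); print(delta([.45,-.15,.36],R0,s))
E
```

```text
[[-0.94  0.35 -0.  ]
 [ 0.35  0.94 -0.  ]
 [ 0.   -0.   -1.  ]]
([-0.581, -0.6132, -0.1189], [-23.08, -23.9, -85.81]) [ 0.56590612 -0.14488444  0.33114737]
([-0.581, -0.6132, -0.1189], [-24.12, 23.3, 89.66]) [ 0.56590612 -0.14488444  0.33114737]
([-0.2879, -0.3009, -0.1383], [0.0, 0.0, 0.0])
([-0.4741, -0.6584, -0.1476], [0.0, 0.0, 0.0])
```

Emit:
jog_arm(
  deltas=[-0.24,-0.3,-0.13,0,0,45,1,-0.24,-0.3,-0.13,0,0,45,1,-0.24,-0.3,-0.13,0,0,45,1,-0.24,-0.3,-0.13,0,0,45,1,-0.24,-0.3,-0.13,0,0,45,1,-0.24,-0.3,-0.13,0,0,45,1,-0.24,-0.3,-0.13,0,0,45,1,-0.24,-0.3,-0.13,0,0,45,1],
)

```text
time: 0.9
tool_pos: [0.3538, 0.271, 0.3407]
tcp_rot: [1.696, 2.644, -0.0]
wrist_force: [1.8, 1.4, 0.6]
width: 1.001
grip_force: 0.0
```

```bash
cat > st.py <<'E'
import sys
from h import *
from workcell import readout
s=readout.read_state(); print(s['time'],s['tool_pos'].round(4),'uvn',to_uvn(s['tool_pos']).round(1),'q',s['q'].round(2),'F',s['wrist_force'].round(1),'w',round(s['width'],3),'g',s['grip_force'])
f=s['wrist_force'];print('F uvn',np.round([f@u_,f@v_,f@n_],1))
if len(sys.argv)>3: print(delta(W(P,uvn(*map(float,sys.argv[1:4]))),RB,s))
E
python3 st.py 0 0 290
```

```text
0.9 [0.3538 0.271  0.3407] uvn [267.9 354.4 146.4] q [ 0.6  -0.24  1.88 -0.    1.5   0.17] F [1.8 1.4 0.6] w 1.001 g 0.0
F uvn [ 2.  -1.1 -0.4]
([-0.4664, 0.0193, 0.0097], [-12.31, 28.3, 45.92])
```

```bash
python3 - <<'E'
from h import *
from workcell import readout
print(delta([.43,-.20,.36],RB,readout.read_state()))
E
```

```text
([-0.4599, -0.1272, -0.0192], [-12.31, 28.3, 45.92])
```

Emit:
jog_arm(
  deltas=[-0.06,-0.016,-0.019,-1.5,3.5,5.7,1,-0.12,-0.032,-0.019,-3,7,11.5,1,-0.18,-0.05,-0.019,-4.6,10.6,17.2,1,-0.24,-0.064,-0.019,-6.1,14.1,23,1,-0.3,-0.08,-0.019,-7.7,17.7,28.7,1,-0.36,-0.096,-0.019,-9.2,21.2,34.4,1,-0.42,-0.112,-0.019,-10.8,24.8,40.2,1,-0.46,-0.127,-0.019,-12.3,28.3,45.9,1],
)

```text
time: 1.7
tool_pos: [0.4171, -0.1104, 0.3596]
tcp_rot: [-2.317, -1.542, -0.625]
wrist_force: [1.8, 1.6, 0.2]
width: 1.003
grip_force: 0.0
```

```bash
python3 st.py 0 0 240
```

```text
1.7 [ 0.4171 -0.1104  0.3596] uvn [ -7.3 150.7 327. ] q [-0.74 -0.23  1.93  0.49  1.63 -0.36] F [1.8 1.6 0.2] w 1.003 g 0.0
F uvn [ 2.  -1.1 -1. ]
([0.0078, 0.1504, 0.0876], [0.2, -0.16, -0.29])
```

Emit:
jog_arm(
  deltas=[0.008,0.04,0.02,0,0,0,1,0.008,0.08,0.04,0,0,0,1,0.008,0.12,0.06,0.2,-0.2,-0.3,1,0.008,0.15,0.088,0.2,-0.2,-0.3,1,0.008,0.15,0.088,0.2,-0.2,-0.3,1,0.008,0.15,0.088,0.2,-0.2,-0.3,1],
)

```text
time: 2.3
tool_pos: [0.5748, -0.1174, 0.2854]
tcp_rot: [-2.307, -1.555, -0.611]
wrist_force: [0.0, 0.1, 0.7]
width: 1.004
grip_force: 0.0
```

```bash
python3 st.py 0 0 169; python3 - <<'E'
from workcell import read_camera
import cv2,numpy as np
c=read_camera("wrist");d=read_camera("side"); cv2.imwrite("pics/w1.png",np.hstack([cv2.resize(c["color"],(400,300)),cv2.resize(d["color"][120:420,200:600],(400,300))]))
E
```

```text
2.3 [ 0.5748 -0.1174  0.2854] uvn [  2.1   2.2 236. ] q [-0.56  0.08  1.78  0.52  1.42 -0.29] F [0.  0.1 0.7] w 1.004 g 0.0
F uvn [0.4 0.  0.6]
([-0.0019, 0.0028, 0.067], [-0.44, 0.16, 0.23])
```

View pics/w1.png

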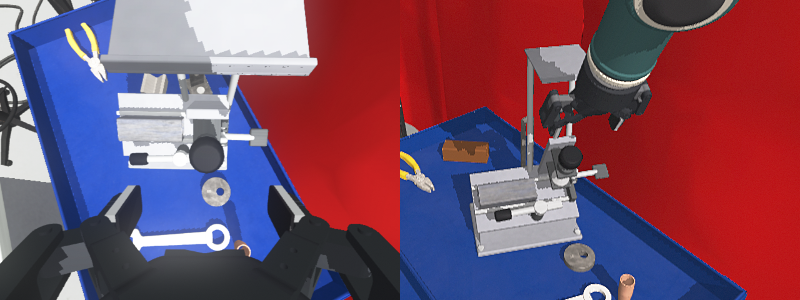

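The wrist view shows the knob at about (207,154), midway between the fingers. The side view shows the gripper above it, clear of the roof. A quick reprojection check, then descend.

```bash
python3 - <<'E'
from h import *
from workcell import read_camera,readout
c=read_camera("wrist");k=Cam(c["fx"],c["cx"],c["cy"],c["origin"],c["attitude"])
print([k.proj(W(P,uvn(*p))).round(1) for p in[(0,0,168),(0,0,182),(0,-79,80),(-45,116,50)]])
import cv2
g=c["color"].max(2); m=(g[180:300,280:380]<70).astype(np.uint8)
n,l,s,ce=cv2.connectedComponentsWithStats(m); i=1+np.argmax(s[1:,4]); print(s[i],ce[i]+[280,180])
E
```

```text
[array([332.2, 248.3]), array([332.4, 254.7]), array([413.9, 220.5]), array([223.2, 253.7])]
[ 25  39  52  50 245] [336.20408163 229.28163265]
```

Emit:
jog_arm(
  deltas=[-0.002,0.003,0.02,-0.4,0.2,0.2,1,-0.002,0.003,0.04,-0.4,0.2,0.2,1,-0.002,0.003,0.055,-0.4,0.2,0.2,1,-0.002,0.003,0.067,-0.4,0.2,0.2,1,-0.002,0.003,0.067,-0.4,0.2,0.2,1,-0.002,0.003,0.067,-0.4,0.2,0.2,1],
)

```text
time: 3.05
tool_pos: [0.5902, -0.0898, 0.2286]
tcp_rot: [-2.315, -1.552, -0.624]
wrist_force: [-0.0, 0.6, 0.4]
width: 0.997
grip_force: 0.0
```

```bash
python3 st.py 0 0 169
```

```text
3.05 [ 0.5902 -0.0898  0.2286] uvn [  0.8  -1.5 171.1] q [-0.51  0.11  1.85  0.54  1.29 -0.3 ] F [-0.   0.6  0.4] w 0.997 g 0.0
F uvn [0.7 0.2 0.1]
([-0.0008, -0.0015, 0.0021], [0.23, -0.01, 0.12])
```

Reprojection agrees (predicted (332,248), seen (331,246)). Close on the knob.

Emit:
jog_arm(
  deltas=[0,-0.001,0.002,0,0,0,-1,0,-0.001,0.002,0,0,0,-1,0,-0.001,0.002,0,0,0,-1,0,-0.001,0.002,0,0,0,-1,0,-0.001,0.002,0,0,0,-1,0,-0.001,0.002,0,0,0,-1,0,-0.001,0.002,0,0,0,-1,0,-0.001,0.002,0,0,0,-1],
  squeeze=60,
)

```text
time: 3.85
tool_pos: [0.5896, -0.0885, 0.2263]
tcp_rot: [-2.315, -1.551, -0.624]
wrist_force: [0.3, 0.3, -0.3]
width: -0.002
grip_force: 0.0
```

```bash
python3 st.py 0 0 206
```

```text
3.85 [ 0.5896 -0.0885  0.2263] uvn [  0.5  -0.4 168.6] q [-0.5   0.11  1.85  0.54  1.29 -0.3 ] F [ 0.3  0.3 -0.3] w -0.002 g 0.0
F uvn [ 0.2 -0.2 -0.5]
([-0.0005, -0.0003, -0.0374], [0.2, -0.01, 0.09])
```

Fingers shut on nothing; look.

```bash
python3 - <<'E'
from workcell import read_camera
import cv2,numpy as np
c=read_camera("wrist");d=read_camera("side"); cv2.imwrite("pics/w2.png",np.hstack([cv2.resize(c["color"],(400,300)),cv2.resize(d["color"][180:360,260:500],(400,300),interpolation=cv2.INTER_CUBIC)]))
E
```

```text
(no output)
```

View pics/w2.png

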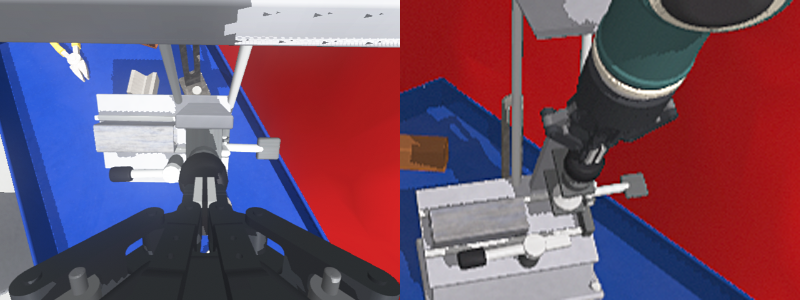

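The fingers shut in front of the knob: tips near (595,155) against the knob at (583,165) in the side crop. Compare with projections to see which is off.

```bash
python3 - <<'E'
from h import *
from workcell import read_camera,readout
import cv2
s=readout.read_state();Rt=R.from_rotvec(s['tcp_rot']).as_matrix();t=s['tool_pos']
c=read_camera("wrist");k=Cam(c["fx"],c["cx"],c["cy"],c["origin"],c["attitude"])
tip=t+Rt[:,2]*.017
print('cam origin uvn',to_uvn(k.o),'axis',Rt.T@k.R[:,2])
for nm,q in(('side',side),('wrist',k),('top',top)): print(nm,'tcp',q.proj(t).round(1),'tip',q.proj(tip).round(1),'knob',q.proj(W(P,uvn(0,0,168))).round(1),'grip',q.proj(W(P,uvn(-45,116,50))).round(1),'pad',q.proj(W(P,uvn(0,-79,80))).round(1))
a=read_camera("top")["color"];b=read_camera("side")["color"]
o=np.hstack([cv2.resize(x,(400,400),interpolation=cv2.INTER_CUBIC) for x in(c["color"][220:340,265:385],b[225:325,335:435])])
cv2.imwrite("pics/w3.png",o)
E
```

```text
cam origin uvn [ 71.63104526   1.462268   329.73588863] axis [-2.79697439e-01 -7.65077454e-04  9.60087890e-01]
side tcp [370.6 276.7] tip [368.6 280.7] knob [370.3 277.2] grip [302.7 333.9] pad [400.4 289.8]
wrist tcp [330.  285.1] tip [329.8 272.7] knob [329.1 285.5] grip [196.  277.9] pad [432.1 238.2]
top tcp [386.4 243. ] tip [381.5 242.6] knob [386.3 243.3] grip [347.4 298.9] pad [378.5 209.2]
```

View pics/w3.png

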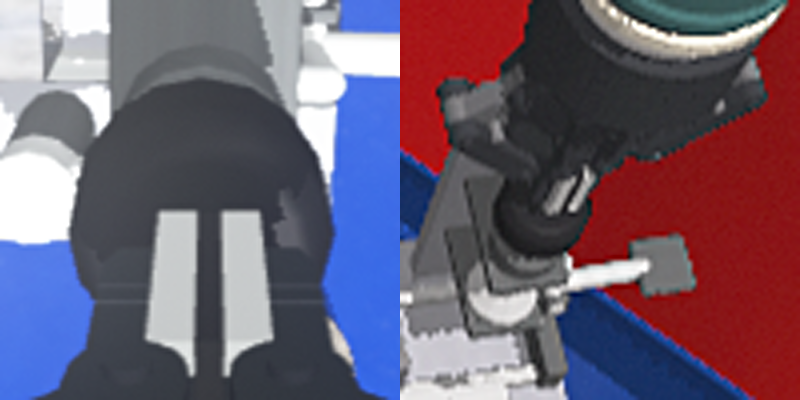

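```bash
cat >> h.py <<'E'
def tri(obs):
    f=lambda p:np.concatenate([c.proj(p)-o for c,o in obs])
    r=least_squares(f,W(P,uvn(0,0,160))); return r.x,np.abs(r.fun).max()
E
python3 - <<'E'
from h import *
from workcell import read_camera,readout
import cv2
c=read_camera("wrist");k=Cam(c["fx"],c["cx"],c["cy"],c["origin"],c["attitude"]); print(c["fx"])
x,e=tri([(k,(327,283)),(side,(373,277.5))]); print('tip uvn',to_uvn(x).round(1),e)
x,e=tri([(k,(325.6,285)),(side,(370.6,277.4)),(top,(386.5,243.8))]); print('knob',to_uvn(x).round(1),e)
# expected knob outline in wrist
a=np.linspace(0,2*np.pi,60)
for n in(154,182):
  q=np.array([k.proj(W(P,uvn(20*np.cos(t),20*np.sin(t),n))) for t in a]); print(n,q.min(0).round(0),q.max(0).round(0))
g=c["color"]; print('open 85mm tips?',[k.proj(readout.read_state()['tool_pos']).round(0)])
print(g[285,325:340].tolist()[:8]); print('black row extents', [ (r,[int(z) for z in np.where(g[r].max(1)<75)[0][[0,-1]]] if (g[r].max(1)<75).any() else None) for r in range(240,310,6)])
E
```

```text
342.06839408653457
tip uvn [  0.7   0.6 166.9] 3.2704610056579213
knob [  0.3   1.6 168.3] 1.1897018884931754
154 [293. 240.] [365. 308.]
182 [287. 258.] [372. 335.]
open 85mm tips? [array([330., 285.])]
[[67, 60, 58], [67, 60, 59], [67, 60, 59], [67, 60, 58], [67, 59, 57], [74, 67, 66], [128, 125, 123], [195, 195, 192]]
black row extents [(240, None), (246, [311, 338]), (252, [302, 348]), (258, [297, 353]), (264, [293, 357]), (270, [290, 360]), (276, [289, 361]), (282, [288, 362]), (288, [300, 363]), (294, [295, 362]), (300, [289, 361]), (306, [292, 359])]
```

The knob really is at n≈168, but the visible tips end near the TCP, not 17 mm ahead of it. I'll back off and measure the tips against a free background.

Emit:
jog_arm(
  deltas=[0,0,-0.03,0,0,0,-1,0,0,-0.06,0,0,0,-1,0,0,-0.07,0,0,0,-1,0,0,-0.07,0,0,0,-1],
)

```text
time: 4.55
tool_pos: [0.5769, -0.1219, 0.2887]
tcp_rot: [-2.317, -1.553, -0.627]
wrist_force: [0.0, -0.3, -0.3]
width: -0.002
grip_force: 0.0
```

```bash
python3 - <<'E'
from h import *
from workcell import read_camera,readout
import cv2
s=readout.read_state();Rt=R.from_rotvec(s['tcp_rot']).as_matrix();t=s['tool_pos']
print(to_uvn(t).round(1),s['width'],s['wrist_force'].round(1))
c=read_camera("wrist");k=Cam(c["fx"],c["cx"],c["cy"],c["origin"],c["attitude"])
b=read_camera("side")["color"]
tip=t+Rt[:,2]*.017
print('side',side.proj(t).round(1),side.proj(tip).round(1),'wrist',k.proj(t).round(1),k.proj(tip).round(1))
print('knob w',k.proj(W(P,uvn(0,2,168))),'s',side.proj(W(P,uvn(0,2,168))))
x,y=side.proj(t).astype(int)
o=np.hstack([cv2.resize(c["color"][200:350,250:400],(400,400),interpolation=cv2.INTER_CUBIC),cv2.resize(b[y-50:y+50,x-50:x+50],(400,400),interpolation=cv2.INTER_CUBIC)]);print('side crop offset',x-50,y-50)
cv2.imwrite("pics/w4.png",o)
E
```

```text
[  0.8  -1.4 240.5] -0.0017251828252367 [ 0.  -0.3 -0.3]
side [380.7 258. ] [378.3 262.7] wrist [329.9 285.2] [329.7 272.7]
knob w [323.739985 244.732732] s [369.1648094 277.3490108]
side crop offset 330 208
```

View pics/w4.png

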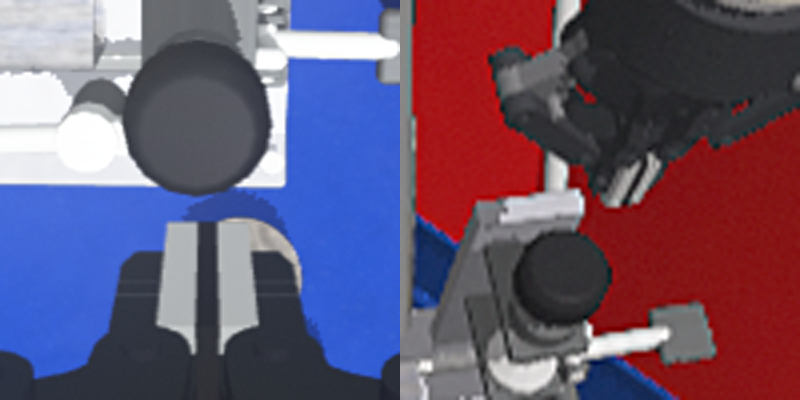

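Now clear: shut, the tips stand at about the TCP (side (383,259), wrist (329,283)), so they are roughly 15 mm shorter than assumed. I'll go deeper, to TCP n≈153.

Emit:
jog_arm(
  deltas=[0,0,0.01,0,0,0,1,0,0,0.02,0,0,0,1,0,0,0.02,0,0,0,1,0,-0.002,0.02,0,0,0,1,-0.001,-0.002,0.04,0,0,0,1,-0.001,-0.002,0.06,0,0,0,1,-0.001,-0.002,0.08,0,0,0,1,-0.001,-0.002,0.087,0,0,0,1],
)

```text
time: 5.45
tool_pos: [0.5897, -0.0796, 0.2092]
tcp_rot: [-2.313, -1.55, -0.621]
wrist_force: [-0.6, -0.3, -0.0]
width: 0.999
grip_force: 0.0
```

Emit:
jog_arm(
  deltas=[0,0,0,0,0,0,1,0,0,0,0,0,0,-1,0,0,0,0,0,0,-1,0,0,0,0,0,0,-1,0,0,0,0,0,0,-1,0,0,0,0,0,0,-1,0,0,0,0,0,0,-1,0,0,0,0,0,0,-1],
  squeeze=60,
)

```text
time: 6.25
tool_pos: [0.5912, -0.0817, 0.2127]
tcp_rot: [-2.316, -1.553, -0.625]
wrist_force: [-3.7, -2.8, 4.9]
width: 0.409
grip_force: 59.3
```

```bash
python3 st.py 0 0 190
```

```text
6.25 [ 0.5912 -0.0817  0.2127] uvn [ -0.3   0.7 153.4] q [-0.49  0.12  1.87  0.55  1.26 -0.3 ] F [-3.7 -2.8  4.9] w 0.409 g 59.294387078261934
F uvn [-1.   2.4  6.2]
([0.0003, 0.0009, -0.0366], [0.33, 0.01, 0.13])
```

Gripped at 35 mm, grip force 59 N. Draw back 37 mm.

Emit:
jog_arm(
  deltas=[0,0,-0.008,0,0,0,-1,0,0,-0.016,0,0,0,-1,0,0,-0.024,0,0,0,-1,0,0,-0.032,0,0,0,-1,0,0,-0.037,0,0,0,-1,0,0,-0.037,0,0,0,-1,0,0,-0.037,0,0,0,-1],
  squeeze=70,
)

```text
time: 6.95
tool_pos: [0.5845, -0.0968, 0.2412]
tcp_rot: [-2.315, -1.549, -0.626]
wrist_force: [9.2, 5.8, -11.1]
width: 0.405
grip_force: 74.1
```

```bash
python3 st.py
```

```text
6.95 [ 0.5845 -0.0968  0.2412] uvn [ -0.3   1.1 186.3] q [-0.52  0.1   1.84  0.54  1.32 -0.3 ] F [  9.2   5.8 -11.1] w 0.405 g 74.06400456908159
F uvn [  2.1  -6.2 -14.1]
```

Emit:
jog_arm(
  deltas=[0,0,-0.002,0,0,0,-1,0,0,-0.004,0,0,0,-1,0,0,-0.004,0,0,0,-1,0,0,-0.004,0,0,0,-1],
)

```text
time: 7.35
tool_pos: [0.5838, -0.0985, 0.2443]
tcp_rot: [-2.315, -1.548, -0.626]
wrist_force: [10.9, 5.5, -12.0]
width: 0.403
grip_force: 73.9
```

```bash
python3 st.py
```

```text
7.35 [ 0.5838 -0.0985  0.2443] uvn [ -0.3   1.2 189.9] q [-0.53  0.09  1.84  0.54  1.32 -0.3 ] F [ 10.9   5.5 -12. ] w 0.403 g 73.93400202970952
F uvn [  1.9  -8.  -15. ]
```

Drawn 36.5 mm. Ease back to see whether the sear takes the load.

Emit:
jog_arm(
  deltas=[0,0,0.003,0,0,0,-1,0,0,0.006,0,0,0,-1,0,0,0.008,0,0,0,-1,0,0,0.008,0,0,0,-1,0,0,0.008,0,0,0,-1],
)

```text
time: 7.85
tool_pos: [0.5848, -0.0963, 0.2402]
tcp_rot: [-2.316, -1.552, -0.625]
wrist_force: [3.7, -0.4, 1.2]
width: 0.404
grip_force: 76.1
```

```bash
python3 st.py
```

```text
7.85 [ 0.5848 -0.0963  0.2402] uvn [ -0.3   1.  185.2] q [-0.52  0.1   1.84  0.54  1.31 -0.3 ] F [ 3.7 -0.4  1.2] w 0.404 g 76.09796885821197
F uvn [ 1.5 -3.5  0.5]
```

The axial force has dropped to about 0 at +31.8 mm, so the sear holds. Release and retreat.

Emit:
jog_arm(
  deltas=[0,0,0,0,0,0,1,0,0,0,0,0,0,1,0,0,0,0,0,0,1,0,0,0,0,0,0,1,0,0,0,0,0,0,1,0,0,-0.03,0,0,0,1,0,0,-0.06,0,0,0,1,0,0,-0.08,0,0,0,1],
)

```text
time: 8.65
tool_pos: [0.569, -0.1337, 0.3108]
tcp_rot: [-2.316, -1.552, -0.625]
wrist_force: [0.5, 0.1, -0.2]
width: 0.998
grip_force: 0.0
```

```bash
python3 st.py 0 185 120; python3 - <<'E'
from h import *
from workcell import read_camera
import cv2
b=read_camera("side")["color"]
for n in (168,200): print(n,side.proj(W(P,uvn(0,0,n))).round(1))
for v in(130,135,140,145,150,155,160): print(v,[side.proj(W(P,uvn(*p))).round(0).tolist() for p in((-20,v,40),(20,v,40))])
o=cv2.resize(b[220:370,260:420],(800,600),interpolation=cv2.INTER_CUBIC) if 0 else cv2.resize(b[230:380,255:415],(640,600),interpolation=cv2.INTER_CUBIC)
cv2.imwrite("pics/w5.png",o)
E
```

```text
8.65 [ 0.569  -0.1337  0.3108] uvn [-2.000e-01  1.400e+00  2.666e+02] q [-0.59  0.06  1.75  0.52  1.46 -0.29] F [ 0.5  0.1 -0.2] w 0.998 g 0.0
F uvn [ 0.2 -0.4 -0.3]
([0.0006, -0.1843, 0.1457], [0.29, 0.0, 0.13])
168 [370.3 277.2]
200 [374.3 269.4]
130 [[293.0, 324.0], [289.0, 304.0]]
135 [[290.0, 324.0], [286.0, 304.0]]
140 [[287.0, 325.0], [284.0, 305.0]]
145 [[285.0, 325.0], [281.0, 305.0]]
150 [[282.0, 325.0], [279.0, 305.0]]
155 [[279.0, 326.0], [276.0, 306.0]]
160 [[277.0, 326.0], [273.0, 306.0]]
```

View pics/w5.png

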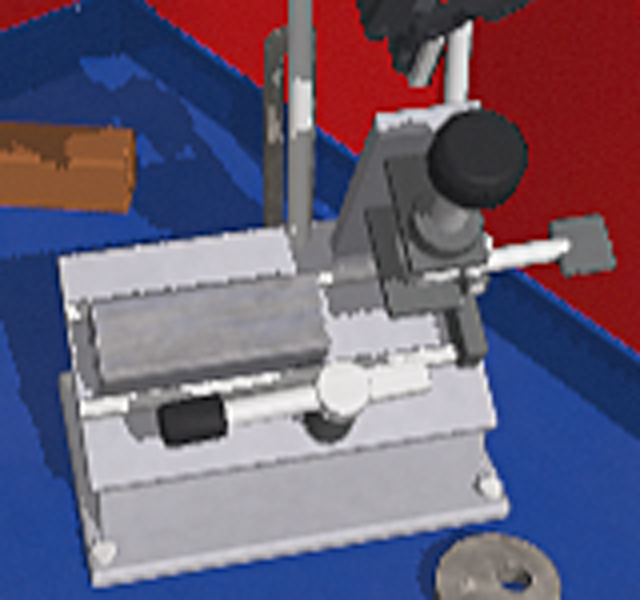

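The knob now sits at (374,269.5), which matches n=200, so the striker is cocked. The tube's left end at x≈277-281 gives v≈153. Check the slotted stop's clearance from the path.

```bash
python3 - <<'E'
from h import *
for nm,px,z in(('stop foot',(291,232),.01),('stop top',(284,208),.178),('vblock',(272,268),.03)):
    w=top.at_z(px,z); print(nm,w.round(3),'stamp',(Rz(P[2]).T@(w-[P[0],P[1],0])*1e3).round())
E
python3 st.py 3 192 110
```

```text
stop foot [0.648 0.112 0.01 ] stamp [124.  22.  10.]
stop top [0.659 0.12  0.178] stamp [136.  15. 178.]
vblock [0.556 0.147 0.03 ] stamp [121. 121.  30.]
8.7 [ 0.5699 -0.1354  0.3139] uvn [  0.3  -0.  269.9] q [-0.59  0.06  1.74  0.52  1.46 -0.29] F [1.1 0.2 1.4] w 0.997 g 0.0
F uvn [ 1.3 -0.9  0.9]
([0.0036, -0.1936, 0.158], [0.56, 0.07, 0.21])
```

Emit:
jog_arm(
  deltas=[0.003,-0.04,0,0.4,0,0.2,-1,0.003,-0.08,0,0.4,0,0.2,-1,0.003,-0.12,0.01,0.4,0,0.2,-1,0.003,-0.16,0.04,0.4,0,0.2,-1,0.003,-0.194,0.08,0.4,0,0.2,-1,0.003,-0.194,0.12,0.4,0,0.2,-1,0.003,-0.194,0.158,0.4,0,0.2,-1,0.003,-0.194,0.158,0.4,0,0.2,-1],
  squeeze=40,
)

```text
time: 9.5
tool_pos: [0.4169, 0.0197, 0.1679]
tcp_rot: [-2.306, -1.543, -0.608]
wrist_force: [-1.1, 0.4, -1.2]
width: 0.002
grip_force: 0.0
```

```bash
python3 st.py 3 192 28
```

```text
9.5 [0.4169 0.0197 0.1679] uvn [  1.1 200.5 100.9] q [-0.47 -0.23  2.29  0.56  1.21 -0.32] F [-1.1  0.4 -1.2] w 0.002 g 0.0
F uvn [-0.6  1.2 -1. ]
([0.0019, 0.0094, 0.0728], [-0.73, -0.03, -0.24])
```

Emit:
jog_arm(
  deltas=[0.002,0.005,0.025,-0.5,0,-0.2,-1,0.002,0.005,0.05,-0.5,0,-0.2,-1,0.002,0.005,0.073,-0.5,0,-0.2,-1,0.002,0.005,0.073,-0.5,0,-0.2,-1,0.002,0.005,0.073,-0.5,0,-0.2,-1],
)

```text
time: 10.0
tool_pos: [0.4404, 0.0496, 0.1114]
tcp_rot: [-2.316, -1.552, -0.626]
wrist_force: [-0.1, 0.4, -0.2]
width: -0.0
grip_force: 0.0
```

```bash
python3 st.py 3 92 28
```

```text
10.0 [0.4404 0.0496 0.1114] uvn [  4.5 190.1  33.7] q [-0.38 -0.14  2.33  0.62  1.03 -0.34] F [-0.1  0.4 -0.2] w -0.0 g 0.0
F uvn [ 0.1  0.3 -0.3]
([-0.0017, 0.0981, 0.0062], [0.3, -0.02, 0.12])
```

Emit:
jog_arm(
  deltas=[-0.001,0.005,0.008,0.3,0,0.1,-1,-0.001,0.015,0.008,0.3,0,0.1,-1,-0.001,0.025,0.008,0.3,0,0.1,-1,-0.001,0.035,0.008,0.3,0,0.1,-1,-0.001,0.045,0.008,0.3,0,0.1,-1,-0.001,0.055,0.008,0.3,0,0.1,-1,-0.001,0.065,0.008,0.3,0,0.1,-1,-0.001,0.075,0.008,0.3,0,0.1,-1],
)

```text
time: 10.8
tool_pos: [0.5113, 0.0238, 0.1036]
tcp_rot: [-2.313, -1.549, -0.62]
wrist_force: [-0.3, -0.4, -0.8]
width: -0.0
grip_force: 0.0
```

```bash
python3 st.py 3 92 25
```

```text
10.8 [0.5113 0.0238 0.1036] uvn [  3.3 114.7  25.3] q [-0.37  0.03  2.19  0.63  1.01 -0.35] F [-0.3 -0.4 -0.8] w -0.0 g 0.0
F uvn [-0.8  0.2 -0.5]
([-0.0003, 0.0227, 0.0003], [-0.0, -0.01, -0.02])
```

No push force felt (expected 2-6 N); check.

```bash
python3 - <<'E'
from h import *
from workcell import read_camera,readout
import cv2
c=read_camera("wrist");b=read_camera("side")["color"]
k=Cam(c["fx"],c["cx"],c["cy"],c["origin"],c["attitude"]);t=readout.read_state()['tool_pos']
print('side tcp',side.proj(t),'wrist',k.proj(t))
for v in(85,95,100,105,120,153): print(v,'side',[side.proj(W(P,uvn(u,v,40))).round(0).tolist() for u in(-20,20)],'wrist',[k.proj(W(P,uvn(u,v,40))).round(0).tolist() for u in(-20,20)])
o=np.hstack([cv2.resize(c["color"][150:390,200:440],(400,400),interpolation=cv2.INTER_CUBIC),cv2.resize(b[230:380,255:405],(400,400),interpolation=cv2.INTER_CUBIC)])
cv2.imwrite("pics/w6.png",o)
E
```

```text
side tcp [298.42566721 313.12482834] wrist [331.60605617 285.0912192 ]
85 side [[316.0, 320.0], [312.0, 300.0]] wrist [[391.0, 341.0], [395.0, 264.0]]
95 side [[311.0, 321.0], [307.0, 301.0]] wrist [[370.0, 341.0], [373.0, 264.0]]
100 side [[308.0, 321.0], [304.0, 301.0]] wrist [[360.0, 341.0], [362.0, 264.0]]
105 side [[306.0, 322.0], [302.0, 302.0]] wrist [[350.0, 341.0], [351.0, 264.0]]
120 side [[298.0, 323.0], [294.0, 303.0]] wrist [[319.0, 341.0], [319.0, 264.0]]
153 side [[280.0, 326.0], [277.0, 306.0]] wrist [[252.0, 341.0], [246.0, 264.0]]
```

View pics/w6.png

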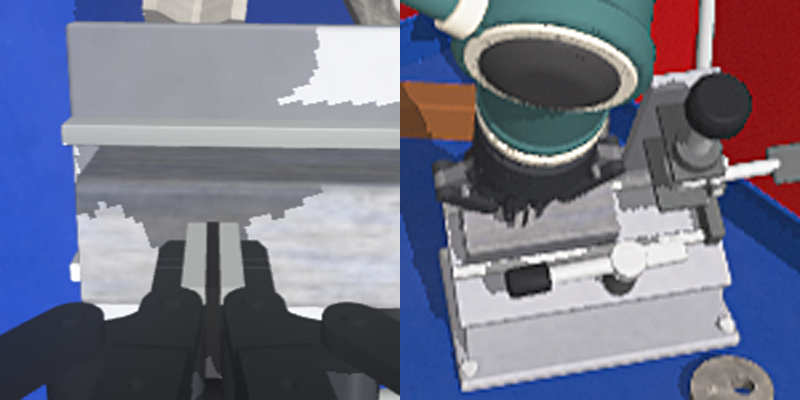

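The gripper is riding above the tube: the pads at (213,222) in the wrist crop are in front of the tube's top, and the tube's left end still projects to v≈153. So my n offset is wrong by more than 15 mm. Refit with height free, and triangulate the grip.

```bash
cat > fit2.py <<'E'
import io,contextlib
with contextlib.redirect_stdout(io.StringIO()):
    import fit
from fit import *
from workcell import read_camera,readout
c=read_camera("wrist");k=Cam(c["fx"],c["cx"],c["cy"],c["origin"],c["attitude"])
x,e=tri([(side,S(120,449)),(top,T(624,399))]);print('grip tri',x.round(4),'model',W(P,uvn(-45,116,50)).round(4),e)
x,e=tri([(side,S(289,306)),(top,(386.5,243.8))]);print('knob tri',x.round(4),'model',W(P,uvn(0,0,168)).round(4),e)
ob=[(c_,o,p) for _,c_,o,p in obs]+[(top,(386.5,243.8),uvn(0,0,168))]
zc=[(top,T(595,18),[53,-50,372]),(top,T(785,107),[-75,-50,372]),(top,T(520,158),[53,50,372])]
ob+= [(a,b,np.array(p)/1e3) for a,b,p in zc]
f=lambda q:np.concatenate([a.proj(np.array([0,0,q[3]])+W(q,p))-b for a,b,p in ob])
r=least_squares(f,[*P,0.]); print('free z',r.x.round(4),r.cost,np.abs(r.fun).max())
# wrist: tube end corners seen
for nm,px,p in(('tube back-left',(248,258),(20,153,40)),('tube front-left',(249,333),(-20,153,40)),('tubeback bottom',(247,238.5),(20,153,0))):
    print(nm,'seen',px,'model',k.proj(W(P,uvn(*p))).round(1),'if n-8',k.proj(W(P,uvn(p[0],p[1],p[2]-8))).round(1),'if n-16',k.proj(W(P,uvn(p[0],p[1],p[2]-16))).round(1))
s=readout.read_state();print('tcp uvn',to_uvn(s['tool_pos']),'cam in tool',R.from_rotvec(s['tcp_rot']).as_matrix().T@(k.o-s['tool_pos']))
E
python3 fit2.py
```

```text
grip tri [ 0.4886 -0.0272  0.1015] model [ 0.4895 -0.0258  0.1008] 0.01796112241612491
knob tri [ 0.5882 -0.089   0.2263] model [ 0.5891 -0.0885  0.2255] 0.16207743366834393
free z [ 6.2110e-01 -1.1000e-02  1.1762e+00  5.0000e-04] 3.2948030504564496 1.3576728034214511
tube back-left seen (248, 258) model [244.5 264.5] if n-8 [248.3 258.7] if n-16 [251.9 253.4]
tube front-left seen (249, 333) model [250.  341.4] if n-8 [253.4 332.5] if n-16 [256.5 324.4]
tubeback bottom seen (247, 238.5) model [260.8 239.9] if n-8 [263.3 236.1] if n-16 [265.6 232.6]
tcp uvn [  3.34844967 114.92393822  25.36371468] cam in tool [ 0.07129765 -0.00033412 -0.16133015]
```

Cameras and model agree (free z = 0.5 mm). Both misses fit fingertips about 17 mm *behind* the reported TCP when shut. Back out, go lower (TCP n≈4, so tip ≈21) and push again.

Emit:
jog_arm(
  deltas=[0,-0.03,-0.003,0,0,0,-1,0,-0.06,-0.003,0,0,0,-1,0,-0.078,-0.003,0,0,0,-1,0,-0.078,0,0,0,0,-1,0,-0.078,0.011,0,0,0,-1,0,-0.078,0.021,0,0,0,-1,0,-0.078,0.021,0,0,0,-1],
)

```text
time: 11.65
tool_pos: [0.442, 0.0642, 0.0839]
tcp_rot: [-2.312, -1.548, -0.617]
wrist_force: [-0.5, 0.8, -0.6]
width: -0.002
grip_force: 0.0
```

```bash
python3 st.py 2 110 4
```

```text
11.65 [0.442  0.0642 0.0839] uvn [  3.  194.2   2.7] q [-0.34 -0.1   2.36  0.65  0.97 -0.35] F [-0.5  0.8 -0.6] w -0.002 g 0.0
F uvn [ 0.2  0.8 -0.8]
([-0.0009, 0.0842, -0.0015], [-0.16, -0.0, -0.06])
```

Emit:
jog_arm(
  deltas=[0,0.01,-0.001,0,0,0,-1,0,0.02,-0.001,0,0,0,-1,0,0.028,-0.001,0,0,0,-1,0,0.035,-0.001,0,0,0,-1,0,0.042,-0.001,0,0,0,-1,0,0.048,-0.001,0,0,0,-1,0,0.054,-0.001,0,0,0,-1,0,0.06,-0.001,0,0,0,-1],
)

```text
time: 12.45
tool_pos: [0.498, 0.0399, 0.0862]
tcp_rot: [-2.314, -1.549, -0.62]
wrist_force: [-2.9, 0.0, 1.6]
width: -0.001
grip_force: 1.4
```

```bash
python3 st.py 2 105 4
```

```text
12.45 [0.498  0.0399 0.0862] uvn [  3.1 133.2   5.3] q [-0.35  0.02  2.24  0.65  0.97 -0.36] F [-2.9  0.   1.6] w -0.001 g 1.3936980228885432
F uvn [-0.2  2.7  1.9]
([-0.0011, 0.0282, 0.0013], [0.0, 0.0, -0.02])
```

Contact: 2.7 N of sliding force. Continue.

Emit:
jog_arm(
  deltas=[0,0.006,0.001,0,0,0,-1,0,0.012,0.001,0,0,0,-1,0,0.018,0.001,0,0,0,-1,0,0.023,0.001,0,0,0,-1,0,0.028,0.001,0,0,0,-1,0,0.032,0.001,0,0,0,-1],
)

```text
time: 13.05
tool_pos: [0.5279, 0.0283, 0.0854]
tcp_rot: [-2.314, -1.549, -0.62]
wrist_force: [-3.6, 0.4, 0.5]
width: 0.003
grip_force: 1.3
```

```bash
python3 st.py
```

```text
13.05 [0.5279 0.0283 0.0854] uvn [  3.3 101.    4.3] q [-0.35  0.08  2.18  0.65  0.97 -0.36] F [-3.6  0.4  0.5] w 0.003 g 1.3312870636582375
F uvn [-0.6  3.5  0.9]
```

Emit:
jog_arm(
  deltas=[0,0.002,0,0,0,0,-1,0,0.004,0,0,0,0,-1,0,0.006,0,0,0,0,-1,0,0.007,0,0,0,0,-1],
)

```text
time: 13.45
tool_pos: [0.5305, 0.0277, 0.0848]
tcp_rot: [-2.307, -1.548, -0.614]
wrist_force: [-14.1, 0.4, 8.0]
width: 0.002
grip_force: 6.7
```

```bash
python3 st.py
```

```text
13.45 [0.5305 0.0277 0.0848] uvn [ 3.4 98.5  3.6] q [-0.35  0.09  2.16  0.65  0.98 -0.36] F [-14.1   0.4   8. ] w 0.002 g 6.6848224005661905
F uvn [-0.3 13.2  9.4]
```

Pushed against the stop: 13 N, and TCP v of 98.5 minus 14 mm finger half-thickness ≈ 85. Back off and go beside the grip.

Emit:
jog_arm(
  deltas=[0,-0.012,0,0,0,0,-1,0,-0.026,0,0,0,0,-1,0,-0.026,-0.01,0,0,0,-1,0,-0.026,-0.022,0,0,0,-1,-0.009,-0.026,-0.022,0,0,0,-1,-0.018,-0.026,-0.022,0,0,0,-1,-0.018,-0.026,-0.022,0,0,0,-1],
)

```text
time: 14.15
tool_pos: [0.4993, 0.0101, 0.0947]
tcp_rot: [-2.315, -1.547, -0.619]
wrist_force: [-0.1, 0.5, -0.4]
width: 0.005
grip_force: 0.0
```

```bash
python3 st.py; python3 - <<'E'
from h import *
from workcell import read_camera
import cv2
b=read_camera("side")["color"]; cv2.imwrite("pics/raw7.png",b)
# knob row still cocked? dark blob near (374,269.5)
m=(b[245:300,350:400].max(2)<60).astype(np.uint8);n,l,s,ce=cv2.connectedComponentsWithStats(m);i=1+np.argmax(s[1:,4]);print(s[i],ce[i]+[350,245])
E
```

```text
14.15 [0.4993 0.0101 0.0947] uvn [-16.1 120.6  26.2] q [-0.41  0.03  2.21  0.63  1.01 -0.39] F [-0.1  0.5 -0.4] w 0.005 g 0.0
F uvn [ 0.2  0.3 -0.5]
[ 11  13  26  24 463] [373.74730022 269.35205184]
```

Still cocked: knob blob at (373.7,269.4). Swing the clamp along its arc.

Emit:
jog_arm(
  deltas=[-0.008,0,0.001,0,0,0,-1,-0.016,0,0.001,0,0,0,-1,-0.023,0,0.001,0,0,0,-1,-0.032,0,0.001,0,0,0,-1,-0.04,0,0.001,0,0,0,-1,-0.049,0.002,0.001,0,0,0,-1,-0.058,0.005,0.001,0,0,0,-1,-0.067,0.01,0.001,0,0,0,-1],
)

```text
time: 15.0
tool_pos: [0.4868, -0.0464, 0.0607]
tcp_rot: [-2.313, -1.549, -0.62]
wrist_force: [-1.2, 1.3, 1.7]
width: -0.001
grip_force: 1.0
```

```bash
python3 st.py -92 105.7 25
```

```text
15.0 [ 0.4868 -0.0464  0.0607] uvn [-82.4 110.6  25.2] q [-0.53  0.1   2.21  0.62  1.01 -0.53] F [-1.2  1.3  1.7] w -0.001 g 0.9676850214600563
F uvn [1.5 1.6 1.1]
([-0.0096, 0.0049, 0.0002], [-0.03, -0.03, -0.02])
```

Emit:
jog_arm(
  deltas=[-0.01,0.005,0,0,0,0,-1,-0.018,0.012,0,0,0,0,-1,-0.024,0.02,0,0,0,0,-1,-0.03,0.03,0,0,0,0,-1,-0.033,0.038,0,0,0,0,-1,-0.034,0.043,0,0,0,0,-1,-0.034,0.046,0,0,0,0,-1,-0.034,0.046,0,0,0,0,-1],
)

```text
time: 15.8
tool_pos: [0.5144, -0.089, 0.0436]
tcp_rot: [-2.305, -1.55, -0.612]
wrist_force: [-16.5, -1.0, 13.1]
width: -0.004
grip_force: 9.7
```

```bash
python3 st.py
```

```text
15.8 [ 0.5144 -0.089   0.0436] uvn [-116.    68.9   25. ] q [-0.57  0.21  2.12  0.61  1.02 -0.57] F [-16.5  -1.   13.1] w -0.004 g 9.69330757856369
F uvn [ 0.3 14.9 14.9]
```

Stopped with 15 N at v=68.9 (expected about 70), so the clamp is shut. Back off, lift, and travel round to the trip pad.

Emit:
jog_arm(
  deltas=[0,-0.015,0,0,0,0,-1,0,-0.02,-0.01,0,0,0,-1,0,-0.02,-0.05,0,0,0,-1,0,-0.02,-0.09,0,0,0,-1,0,0.02,-0.09,0,0,0,-1,0,0.06,-0.09,0,0,0,-1,0,0.1,-0.09,0,0,0,-1,0,0.145,-0.09,0,0,0,-1],
)

```text
time: 16.6
tool_pos: [0.6372, -0.1889, 0.1231]
tcp_rot: [-2.315, -1.55, -0.621]
wrist_force: [0.2, -0.4, -0.1]
width: 0.001
grip_force: 0.0
```

```bash
python3 st.py 0 -82 90; python3 - <<'E'
from h import *
from workcell import read_camera
import cv2
b=read_camera("side")["color"]; 
for p in((-116,45,50),(-45,45,50),(-20,85,40)): print(p,side.proj(W(P,uvn(*p))).round(0))
x=cv2.resize(b[230:380,255:415],(640,600),interpolation=cv2.INTER_CUBIC); cv2.imwrite("pics/w7.png",x)
E
```

```text
16.6 [ 0.6372 -0.1889  0.1231] uvn [-115.8  -82.6  116.6] q [-0.6   0.37  1.74  0.55  1.21 -0.45] F [ 0.2 -0.4 -0.1] w 0.001 g 0.0
F uvn [-0.3 -0.3  0.1]
([0.1158, -0.0007, 0.0265], [0.12, 0.04, -0.0])
(-116, 45, 50) [349. 366.]
(-45, 45, 50) [340. 328.]
(-20, 85, 40) [316. 320.]
```

View pics/w7.png

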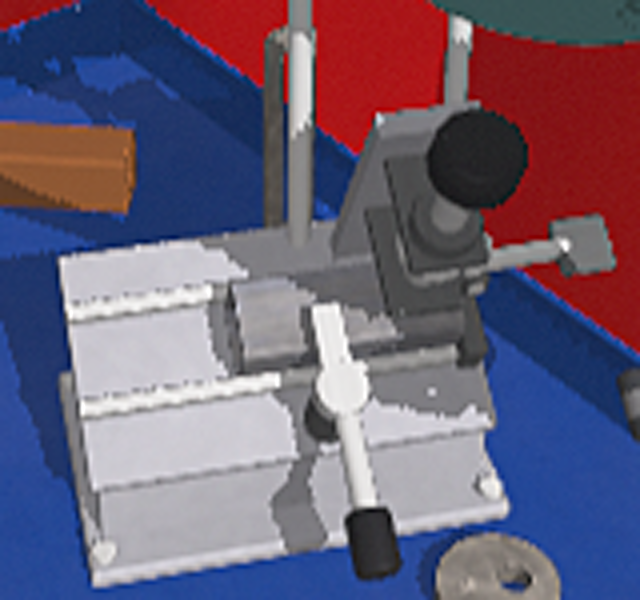

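The clamp is shut (grip at crop (373,542), toe over the tube), the tube's left end is at v≈85, and the striker is still cocked. Now over the trip pad.

Emit:
jog_arm(
  deltas=[0.03,0,0,0,0,0,-1,0.06,0,0,0,0,0,-1,0.09,0,0,0,0,0,-1,0.116,0,0,0,0,0,-1,0.116,0,0.02,0,0,0,-1,0.116,0,0.04,0,0,0,-1,0.116,0,0.046,0,0,0,-1,0.116,0,0.046,0,0,0,-1],
)

```text
time: 17.45
tool_pos: [0.6818, -0.0728, 0.1393]
tcp_rot: [-2.313, -1.549, -0.618]
wrist_force: [-0.0, -0.0, 0.5]
width: -0.001
grip_force: 0.0
```

```bash
python3 st.py
```

```text
17.45 [ 0.6818 -0.0728  0.1393] uvn [ -0.  -79.8  68.5] q [-0.41  0.33  1.75  0.58  1.14 -0.29] F [-0.  -0.   0.5] w -0.001 g 0.0
F uvn [0.2 0.  0.5]
```

Press in small steps: 16 mm first, then read.

Emit:
jog_arm(
  deltas=[0,0,0.004,0,0,0,-1,0,0,0.008,0,0,0,-1,0,0,0.012,0,0,0,-1,0,0,0.016,0,0,0,-1,0,0,0.016,0,0,0,-1],
)

```text
time: 17.95
tool_pos: [0.6859, -0.0664, 0.1269]
tcp_rot: [-2.314, -1.549, -0.621]
wrist_force: [-0.4, 0.6, 0.9]
width: -0.001
grip_force: 0.0
```

```bash
cat > knob.py <<'E'
from h import *
from workcell import read_camera
import cv2
b=read_camera("side")["color"]
m=(b[245:300,350:400].max(2)<60).astype(np.uint8);n,l,s,ce=cv2.connectedComponentsWithStats(m);i=1+np.argmax(s[1:,4]);print('knob blob',s[i],ce[i]+[350,245],'exp cocked 373.7,269.4; n174',side.proj(W(P,uvn(0,0,174))))
E
python3 st.py; python3 knob.py
```

```text
17.95 [ 0.6859 -0.0664  0.1269] uvn [  0.2 -81.1  54. ] q [-0.4   0.34  1.76  0.59  1.12 -0.3 ] F [-0.4  0.6  0.9] w -0.001 g 0.0
F uvn [0.7 0.6 0.6]
knob blob [ 11  12  39  37 661] [379.35098336 272.45385779] exp cocked 373.7,269.4; n174 [371.02614619 275.76446626]
```

Emit:
jog_arm(
  deltas=[0,0,0.003,0,0,0,-1,0,0,0.006,0,0,0,-1,0,0,0.009,0,0,0,-1,0,0,0.011,0,0,0,-1,0,0,0.011,0,0,0,-1],
)

```text
time: 18.5
tool_pos: [0.6876, -0.0607, 0.1167]
tcp_rot: [-2.313, -1.549, -0.62]
wrist_force: [-1.5, -2.0, 3.6]
width: -0.003
grip_force: 1.6
```

```bash
python3 st.py; python3 knob.py
```

```text
18.5 [ 0.6876 -0.0607  0.1167] uvn [  0.3 -80.5  42.2] q [-0.39  0.35  1.77  0.6   1.1  -0.3 ] F [-1.5 -2.   3.6] w -0.003 g 1.6189857771678362
F uvn [-0.3  0.7  4.4]
knob blob [  9  10  41  42 708] [378.9759887  277.14689266] exp cocked 373.7,269.4; n174 [371.02614619 275.76446626]
```

Emit:
jog_arm(
  deltas=[0,0,0.003,0,0,0,-1,0,0,0.006,0,0,0,-1,0,0,0.008,0,0,0,-1,0,0,0.008,0,0,0,-1],
)

```text
time: 18.95
tool_pos: [0.6906, -0.0595, 0.1138]
tcp_rot: [-2.316, -1.553, -0.624]
wrist_force: [-8.0, -9.1, 17.1]
width: -0.001
grip_force: 8.4
```

```bash
python3 st.py; python3 knob.py
```

```text
18.95 [ 0.6906 -0.0595  0.1138] uvn [  0.8 -82.7  38.6] q [-0.39  0.36  1.77  0.6   1.09 -0.3 ] F [-8.  -9.1 17.1] w -0.001 g 8.396545930299908
F uvn [-1.4  3.9 20.5]
knob blob [  8  11  42  41 687] [378.6069869  277.33333333] exp cocked 373.7,269.4; n174 [371.02614619 275.76446626]
```

20 N, so the lever is on its limit and the sear must have released. Retract and check.

Emit:
jog_arm(
  deltas=[0,0,-0.01,0,0,0,-1,0,0,-0.03,0,0,0,-1,0,0,-0.06,0,0,0,-1,-0.02,0.02,-0.1,0,0,0,-1,-0.06,0.05,-0.13,0,0,0,-1,-0.1,0.08,-0.15,0,0,0,-1,-0.13,0.1,-0.15,0,0,0,-1,-0.13,0.1,-0.15,0,0,0,-1],
)

```text
time: 19.8
tool_pos: [0.7092, -0.2739, 0.1692]
tcp_rot: [-2.318, -1.541, -0.616]
wrist_force: [-0.2, 0.8, -0.6]
width: 0.003
grip_force: 0.0
```

```bash
python3 st.py; python3 knob.py; python3 - <<'E'
from workcell import read_camera
import cv2,numpy as np
a=read_camera("side")["color"];b=read_camera("top")["color"]
cv2.imwrite("pics/end.png",np.hstack([cv2.resize(a[230:380,255:415],(427,400),interpolation=cv2.INTER_CUBIC),cv2.resize(b[190:390,160:346],(372,400))]))
E
```

```text
19.8 [ 0.7092 -0.2739  0.1692] uvn [-137.  -181.7  182.1] q [-0.64  0.52  1.43  0.52  1.36 -0.39] F [-0.2  0.8 -0.6] w 0.003 g 0.0
F uvn [ 0.3  0.4 -0.8]
knob blob [  9  19  24  24 443] [370.36794582 275.55981941] exp cocked 373.7,269.4; n174 [371.02614619 275.76446626]
```

View pics/end.png

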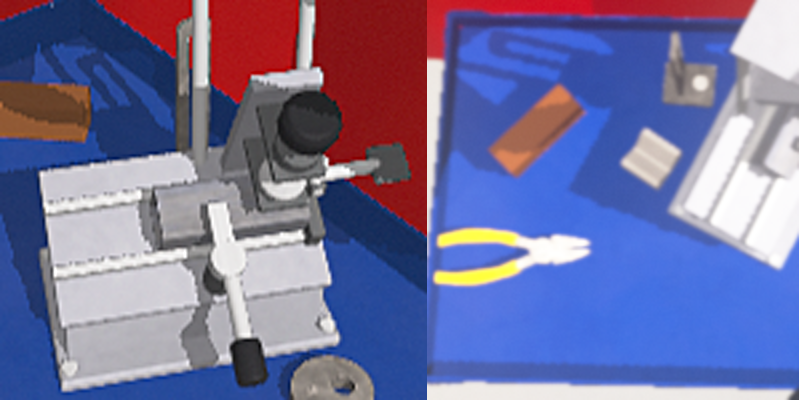

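The striker has fired: the knob is at (370.4,275.6), matching n=174 with the nose resting on the tube. The clamp is shut, the tube is at its stop, and the stop and V block look unmoved. Hand in.

```bash
python3 -c "
from workcell import finish_job; print(finish_job())"
```

```text
the job is handed in; nothing more can be done
None
```

I cocked the striker, slid the tube to its stop, shut the clamp and fired the striker onto the tube in that order, then handed the job in at about 20 s with the arm clear; the slotted stop and V block look unmoved, but I did not check the nozzle in the final picture.

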